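# Switch on the bench isolator by feel

### The arm

A 6-joint arm with a two-finger parallel gripper is mounted at the origin on the work surface. World frame = base frame: x ahead of the robot, y to its left, z up, the work surface at z = 0. Lengths are in m, angles in degrees, forces in N, time in s.
With the tool pointing down it reaches from about 0.25 to 0.725 m from the base axis. Payload 9.7 kg.
Tool frame: the origin (TCP) lies midway between the tips of the shut fingers; the grasp point (between the pads) lies bot.grasp_offset behind it (bot.grasp_offset is the distance from the TCP to the grasp point, in m); x points along the fingers, y is the direction in which the jaws open and shut, and the axes are right-handed (so a half turn about x gives the same grasp; the last joint's range is limited). The gripper opens to 85 mm and grips with 20 to 120 N. Pads are 22 mm wide; open, the fingers measure 114 mm over their backs; the gripper's body (76 mm by 85 mm) begins 54 mm behind the grasp point. The pads swing forward as they close: fully open they stand 13 mm farther back than shut.
Start: joints at [-68.64, 4.979, 10.078, 95.1, 0, 90], TCP at [0.2, -0.512, 0.231] pointing down, gripper open.
Joint ranges: [-179.16, 179.16], [-48.56, 103.87], [-65.8, 70.77], [-126.05, 130.52], [-82.76, 87.17], [-180, 180]. Speed limits (degrees/s): [127.2, 127.2, 147.25, 180, 180, 180].

### API

Orientations are given as [roll, pitch, yaw] about the fixed x, y, z axes, in that order (R = Rz(yaw) Ry(pitch) Rx(roll)).
In Python, from workcell import status, camera, bot gives the robot as it stands.
- The arm moves only by the shell command python3 -m jog 'ROWS' [OPENING] [FORCE]. ROWS is text: rows parted by semicolons, each of 4 numbers parted by spaces: the shift along the tool's x, y, z in mm, then the turn about the tool's x in degrees. A call has exactly 8 rows; each row is the pose to reach, as a shift and turn from the pose commanded when the call began, along the tool's axes at that moment; what a row does not reach only later rows make up. A row lasts 1/8 s, in which the tool goes at most 62.5 mm and 10.7 degrees, less where a joint would pass 70% of its speed; a pose out of reach is approached as far as the arm can. A call with a gripper value outside its range is refused whole. OPENING is the opening, from 0 (shut) to 1 (fully open), set as the call begins (- or left out, the last holds). The fingers move at their own pace and stop on an object; FORCE is the grip in N (left out, the last holds). Time passes only in rows, so rows that repeat a pose let the fingers close, or fill a call up. It gives the time, the measured TCP pose, the force and the opening at its end, in the units of the state.
- status.get_obs(): the state, without advancing time (a new reading comes with each control period).
- camera(name): name is "scene" or "top" or "wrist"; returns a dict with "color" (400x640x3 uint8, red, green, blue), "vfov" (degrees; the focal length in pixels is half the picture's height over the tangent of half this angle, whatever the lens; pixels are square), "cx", "cy" (the principal point, pixels), "rvec" (rotation vector, rad) and "tvec" (3), from world to camera coordinates, as OpenCV has them. Camera axes: x right, y down, z forward; pixel columns grow to the right and rows downward; lengths in m; the calibration is good to about 2 mm. A picture is of the moment at which its call begins. There is no depth.
- bot.job_done(): hands the job in, once; it reports no verdict.
The state is a dict: "time": time; "q": joint angles; "qd": joint speeds; "joint_efforts": joint torques, N m; "ee_pos": TCP position; "tcp_rot": TCP orientation; "wrist_force": force on the tool from outside, world axes, zero at the start; "torque": the same for the moment, N m; "opening": finger opening in m.
Only numpy, scipy, OpenCV 4.12 (cv2) and the standard library are available. Lean on these libraries where they do the work, as an engineer would, in place of code of your own. Each camera call takes 0.05 s, during which the arm holds its last target. There are 200 camera calls.

### The job

Switch on the isolator with the red handle: press its handle down to free it, turn it anticlockwise and let it spring back up by itself in its ON notch, where it must stay latched after you let go. The ON notch has to be felt for, so do not wrench the handle; leave the isolator with the black handle and everything else on the bench alone.

Things in the scene. Friction and masses are not known exactly. Their poses are not given: they have to be found in the camera images.
- red_isolator: Grey box 150 x 150 x 60 mm, fixed to the bench, red press-and-turn handle on top. Origin: centre of its underside, on the handle's vertical turning axis. At OFF the arm points along the box's own -y, over a red mark; the green band on the box top shows where the ON notch can lie. If the handle is turned past ON while pressed it does not latch: let it up and turn it back unpressed.
- red_turn (a joint): Angle of the red handle, rad: 0 = OFF notch, grows anticlockwise seen from above, end stop at 2.25. The ON notch lies somewhere from 1.2 to 1.9, different every time and not visible. Unlatched, it turns with about 2 N at the cup. In a notch it has about 0.05 rad of play either way and stops hard until pressed.
- red_press (a joint): How far the red handle is pressed down, m: 0 = up (latched), 0.014 = bottom stop. Past 0.009 it leaves a notch; a spring returns it (about 3 N at the top, 9 N at the bottom). Let up once it is turned 0.25 rad or more from OFF, it rides at about 0.009 under a gate, and pops up to 0 by itself when pushed round, unpressed, over the ON notch, which then stops it hard.
- red_cup (a point): Centre of the floor of the square finger cup at the end of the red handle, 95 mm from the turning axis, 90 mm above the bench with the handle up. The cup is open on top, 48 x 48 mm inside, walls 6 mm thick and 24 mm high: closed fingertips can press its floor and push its walls. x points outward along the arm, z up.
- black_isolator: A second isolator box with the same mechanism and a black handle, fixed to the bench; leave it alone. Origin and axes as for the red one. The two boxes may be swapped left and right.
- black_turn (a joint): Built like the red one: angle of the black handle, 0 = OFF, where it must stay.
- black_press (a joint): Built like the red one: how far the black handle is pressed, m; it must stay up at 0.
- black_cup (a point): Built like the red one: centre of the floor of the black handle's finger cup.
- camera: Camera, black and silver, 135 mm wide, 100 mm high, lens towards the robot; loose bystander. Origin: centre of its underside.
- case: Brown camera case 85 x 150 x 75 mm; loose bystander. Origin: centre of its underside.
- lens: Black lens standing upright, 68 mm across, 50 mm high; loose bystander. Origin: centre of its underside.
- parts_dish: Shallow steel dish 90 mm across, 28 mm high; loose bystander. Origin: centre of its underside.
- cleaner: Yellow bottle with red cap, 52 mm across, 130 mm high; loose bystander. Origin: centre of its underside.
- spray_can: Aluminium can 66 mm across, 150 mm high; loose bystander. Origin: centre of its underside.
- driver: Screwdriver 180 mm long lying on the bench; loose bystander. Origin: on its underside, about the middle.

How it is judged (in metres and radians):
At the end, for the whole second after the job is handed in: The red handle is latched at ON: turned more than 1.0 rad, sprung up to within 3 mm of fully up, and at rest. The black handle is still at OFF (within 0.1 rad) and up (within 3 mm), and every bystander is within 30 mm of where it started (value of joint red_turn above 1 rad and value of joint each of red_press, black_press below 0.003 m and velocity of joint red_turn between -0.1 and 0.1 rad/s and value of joint black_turn below 0.1 rad and distance of each of camera, case, lens, parts_dish, cleaner, spray_can, driver from where it was at the start of the episode below 0.03 m); the robot touches nothing.
It fails at once if the red handle is wrenched: more than 50 N on it (contact force between red_turn and anything else above 50 N).
It fails at once if the black handle is pressed by more than 6 mm or turned by more than 0.1 rad (value of joint black_press above 0.006 m or value of joint black_turn above 0.1 rad).
It fails at once if a bystander is moved more than 30 mm (distance of any of camera, case, lens, parts_dish, cleaner, spray_can, driver from where it was at the start of the episode above 0.03 m).
It also fails if it takes over 45 s, if anything falls off the work surface, if the arm or the gripper's body presses on something with over 40 N, if the wrist force passes 120 N, or if a joint passes its speed limit or range.

## Working session

There is one attempt and no reset: what is moved stays moved. The work goes in short steps, Python scripts to look and compute and a shell command to move; the robot and the scene stay as the last step left them, time stands still between calls to the robot, and variables do not carry over. Pictures are saved under pics/ and viewed, about 8 in all and at most 12, crops included, and the job is handed in when it is done.

```bash
mkdir -p pics
python3 - <<'E'
from workcell import status,camera,bot
import cv2,json
print(status.get_obs(),bot.grasp_offset)
for n in("top","scene"):
    c=camera(n);cv2.imwrite(f"pics/{n}1.png",c["color"][:,:,::-1]);print(n,c["vfov"],c["cx"],c["cy"],c["rvec"],c["tvec"])
E
```

```text
{'time': 0.0, 'q': array([-6.86404050e+01,  5.01131167e+00,  1.00342320e+01,  9.51001141e+01,
       -1.05510040e-03,  9.00009088e+01]), 'qd': array([-0.06232854,  0.03235404,  0.0024994 , -0.02202631,  0.05679238,
        0.00120185]), 'joint_efforts': array([-4.23579368e-04, -5.20393074e+01,  4.64796960e+01,  1.66332547e-02,
        2.83286192e-05,  2.62540760e-05]), 'ee_pos': array([ 0.2002307 , -0.51200545,  0.23057906]), 'tcp_rot': array([-89.21601003,  89.922799  , 112.14267687]), 'wrist_force': array([-0.84232938,  0.34942705,  0.14948907]), 'torque': array([-0.02434762,  0.02061534,  0.01222022]), 'opening': 0.08574502276387978} 0.0187
top 45.6109759415349 315.84260992905234 206.24205343843988 [ 2.1604691  -2.19542693  0.06584907] [0.0315806  0.59599228 1.32776928]
scene 42.724292063584016 329.3520275716314 196.97584051615672 [ 2.30262848  0.63746582 -0.28542727] [-0.48240089 -0.14723157  1.97774333]
```

View pics/top1.png

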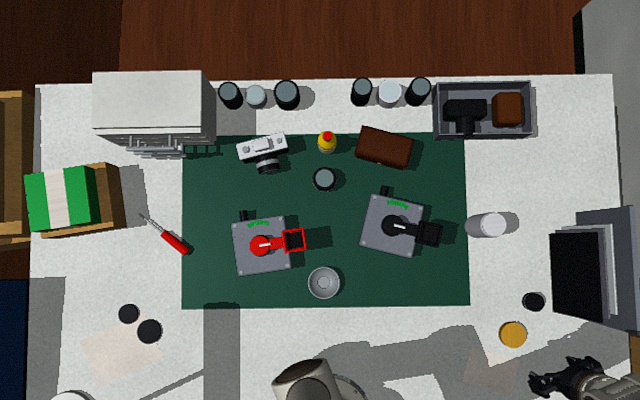

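View pics/scene1.png

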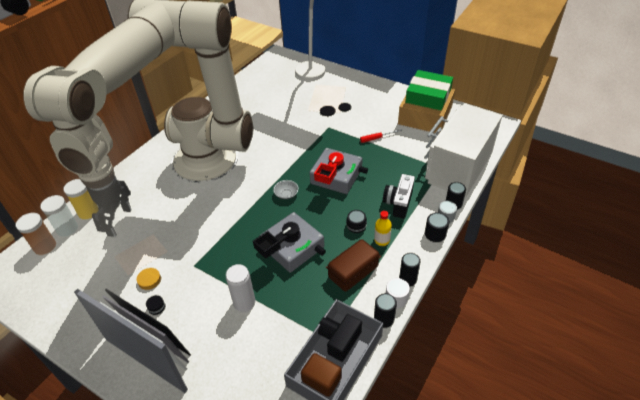

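The red isolator is on the left (+y), with its pivot near (260,245) and cup near (293,240) in the top view. The black one is on the right, and the dish is at (324,283). I'll take an enlarged crop to measure.

```bash
cat > h.py <<'E'
import numpy as np,cv2
from workcell import camera
def pix2w(c,u,v,z):
    f=200/np.tan(np.radians(c["vfov"]/2));R=cv2.Rodrigues(np.array(c["rvec"]))[0];t=np.array(c["tvec"])
    d=R.T@np.array([(u-c["cx"])/f,(v-c["cy"])/f,1]);o=-R.T@t
    return o+d*(z-o[2])/d[2]
def w2pix(c,p):
    f=200/np.tan(np.radians(c["vfov"]/2));K=np.array([[f,0,c["cx"]],[0,f,c["cy"]],[0,0,1]])
    return cv2.projectPoints(np.array(p,float).reshape(-1,3),np.array(c["rvec"]),np.array(c["tvec"]),K,None)[0].reshape(-1,2)
E
python3 - <<'E'
from h import *
c=camera("top");im=c["color"][:,:,::-1]
cv2.imwrite("pics/crop1.png",cv2.resize(im[200:300,215:345],None,fx=6,fy=6,interpolation=cv2.INTER_CUBIC))
hsv=cv2.cvtColor(c["color"],cv2.COLOR_RGB2HSV)
m=((hsv[...,0]<8)|(hsv[...,0]>172))&(hsv[...,1]>150)&(hsv[...,2]>60)
ys,xs=np.nonzero(m[220:270,230:310]);print(xs.min()+230,xs.max()+230,ys.min()+220,ys.max()+220)
for u,v,z in [(233,221,.06),(284,216,.06),(292,268,.06),(240,275,.06),(324,283,.02),(324,180,.05),(263,150,.05)]:print(u,v,pix2w(c,u,v,z).round(4))
E
```

```text
249 306 227 255
233 221 [0.5566 0.2506 0.06  ]
284 216 [0.5681 0.1097 0.06  ]
292 268 [0.4255 0.0894 0.06  ]
240 275 [0.4086 0.2319 0.06  ]
324 283 [0.3801 0.0025 0.02  ]
324 180 [ 0.6674 -0.0022  0.05  ]
263 150 [0.7551 0.1675 0.05  ]
```

View pics/crop1.png

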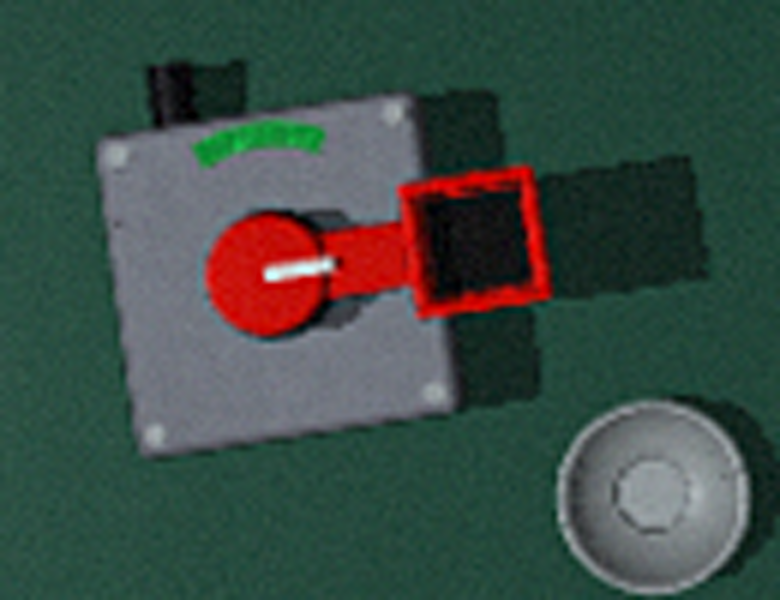

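```bash
cat >> h.py <<'E'
from scipy.spatial.transform import Rotation as Ro
from workcell import status
def tool(p,yaw=None):
    o=status.get_obs();R=Ro.from_euler('xyz',o["tcp_rot"],degrees=True).as_matrix()
    return (R.T@(np.array(p)-o["ee_pos"])*1000).round(1)
E
python3 - <<'E'
from h import *
c=camera("top")
P=lambda u,v,z:pix2w(c,215+(u+.5)/6-.5,200+(v+.5)/6-.5,z)
box=np.array([P(u,v,.06) for u,v in[(98,142),(410,92),(460,410),(142,457)]])
cup=np.array([P(u,v,.114) for u,v in[(398,186),(532,167),(550,299),(420,318)]])
bc=box.mean(0);cc=cup.mean(0)
print(box.round(4),bc,cup.round(4),cc,np.linalg.norm((cc-bc)[:2]),np.degrees(np.arctan2(*(cc-bc)[1::-1])))
for e in (box[1]-box[0],box[2]-box[3],cup[1]-cup[0],cup[2]-cup[3]):print(np.linalg.norm(e),np.degrees(np.arctan2(e[1],e[0])))
o=status.get_obs();print(Ro.from_euler('xyz',o["tcp_rot"],degrees=True).as_matrix().round(4))
print(tool([cc[0],cc[1],.231]),o["time"])
E
```

```text
[[0.5505 0.2564 0.06  ]
 [0.5712 0.1127 0.06  ]
 [0.4257 0.0914 0.06  ]
 [0.4066 0.2367 0.06  ]] [0.48849734 0.17428518 0.06      ] [[0.5269 0.114  0.114 ]
 [0.5343 0.055  0.114 ]
 [0.4764 0.0479 0.114 ]
 [0.469  0.1049 0.114 ]] [0.5016151  0.08042646 0.114     ] 0.09477095814585948 -82.04383937258918
0.14520400938013023 -81.81773233688955
0.14651521301062434 -82.50048367516231
0.05947468260285711 -82.84885069653089
0.05753417907998013 -82.5971368879404
[[-3.000e-04  3.642e-01 -9.313e-01]
 [ 7.000e-04 -9.313e-01 -3.642e-01]
 [-1.000e+00 -8.000e-04  0.000e+00]]
[ 2.000e-01 -4.421e+02 -4.965e+02] 0.2
```

```bash
python3 -m jog '0 -40 -45 2; 0 -90 -101 4; 0 -145 -163 6; 0 -200 -225 8; 0 -255 -286 10; 0 -310 -348 12; 0 -365 -410 13.7; 0 -405 -455 13.7' 0 40
python3 - <<'E'
from h import *
print(tool([.5016,.0804,.2]))
E
```

```text
time: 1.2
ee_pos: [0.4265, -0.0666, 0.2314]
tcp_rot: [157.8, 90.0, -14.6]
wrist_force: [0.8, -1.2, -0.0]
opening: -0.0001
[  31.4 -135.7  -93.9]
```

```bash
python3 -m jog '0 -40 -28 0; 0 -80 -56 0; 10 -120 -83 0; 30 -135.7 -93.9 0; 60 -135.7 -93.9 0; 80 -135.7 -93.9 0; 80 -135.7 -93.9 0; 80 -135.7 -93.9 0'
python3 - <<'E'
from h import *
o=status.get_obs();print(o["ee_pos"],Ro.from_euler('xyz',o["tcp_rot"],degrees=True).as_matrix().round(4))
print(tool([.5016,.0804,.100]))
c=camera("wrist");cv2.imwrite("pics/w1.png",c["color"][:,:,::-1])
c=camera("top");cv2.imwrite("pics/t2.png",cv2.resize(c["color"][200:300,215:345,::-1],None,fx=5,fy=5,interpolation=cv2.INTER_CUBIC))
E
```

```text
time: 2.2
ee_pos: [0.502, 0.0726, 0.1522]
tcp_rot: [-101.6, 89.7, 86.5]
wrist_force: [-0.2, 0.7, 1.0]
opening: 0.0002
[0.50204825 0.07255584 0.15221282] [[ 3.000e-04  1.415e-01 -9.899e-01]
 [ 4.500e-03 -9.899e-01 -1.415e-01]
 [-1.000e+00 -4.400e-03 -9.000e-04]]
[52.2 -7.6 -0.6]
```

View pics/w1.png

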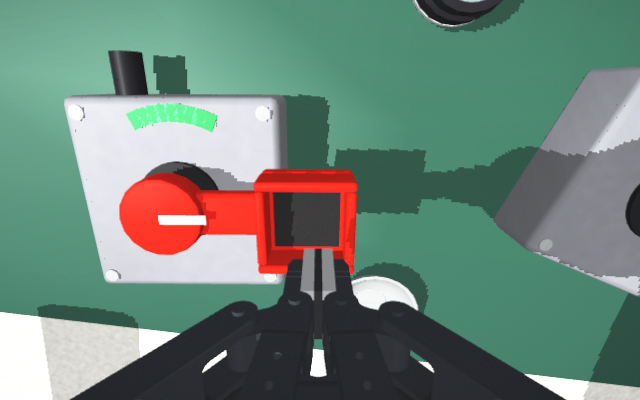

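```bash
python3 -m jog '0 -7.6 -0.6 0; 15 -7.6 -0.6 0; 30 -7.6 -0.6 0; 42 -7.6 -0.6 0; 52 -7.6 -0.6 0; 58 -7.6 -0.6 0; 64 -7.6 -0.6 0; 64 -7.6 -0.6 0'
python3 - <<'E'
from h import *
o=status.get_obs();print(o["ee_pos"],o["wrist_force"])
print(tool([.5016,.0804,.079]))
E
```

```text
time: 3.3
ee_pos: [0.502, 0.0764, 0.0875]
tcp_rot: [-93.5, 89.6, 94.9]
wrist_force: [-0.3, -0.3, 4.3]
opening: 0.0002
[0.50201393 0.07635144 0.08749318] [-0.2817991  -0.33565025  4.25954821]
[ 8.5 -4.  -0.2]
```

```bash
python3 -m jog '2 -1 0 0; 4 -2 0 0; 6 -3 0 0; 8 -4 0 0; 9 -4 0 0; 9.5 -4 0 0; 9.5 -4 0 0; 9.5 -4 0 0'
python3 - <<'E'
from h import *
o=status.get_obs();print(o["ee_pos"],o["wrist_force"],Ro.from_euler('xyz',o["tcp_rot"],degrees=True).as_matrix().round(3))
p=np.array([.4885,.1743])
for a in (0,.1,.2,.3,.4,.5,.6):
    t=np.radians(-82.3)+a; print(a,tool([*(p+.095*np.array([np.cos(t),np.sin(t)])),.0775]))
E
```

```text
time: 4.3
ee_pos: [0.5021, 0.078, 0.0785]
tcp_rot: [-98.9, 89.5, 89.8]
wrist_force: [0.6, -4.9, 8.2]
opening: -0.0002
[0.50205923 0.07798551 0.0784671 ] [ 0.60189521 -4.91077841  8.20387866] [[ 0.     0.15  -0.989]
 [ 0.008 -0.989 -0.15 ]
 [-1.    -0.008 -0.001]]
0 [ 1.  -2.3  0.5]
0.1 [ 1.  -2.6 -9. ]
0.2 [  1.   -3.9 -18.4]
0.3 [  1.1  -6.1 -27.6]
0.4 [  1.1  -9.2 -36.6]
0.5 [  1.1 -13.2 -45.2]
0.6 [  1.2 -18.  -53.4]
```

```bash
python3 -m jog '1 -2.6 -9 -5; 1 -3.9 -18 -11; 1 -6 -28 -17; 1 -9 -37 -23; 1.1 -13 -45 -28; 1.1 -18 -53 -34; 1.1 -18 -53 -34; 1.1 -18 -53 -34'
python3 - <<'E'
from h import *
o=status.get_obs();print(o["ee_pos"],o["wrist_force"],Ro.from_euler('xyz',o["tcp_rot"],degrees=True).as_matrix().round(3))
c=camera("top");cv2.imwrite("pics/t3.png",cv2.resize(c["color"][200:300,215:345,::-1],None,fx=5,fy=5,interpolation=cv2.INTER_CUBIC))
p=np.array([.4885,.1743]);d=o["ee_pos"][:2]-p;print(np.linalg.norm(d),np.arctan2(d[1],d[0])+np.radians(82.3))
E
```

```text
time: 5.3
ee_pos: [0.5526, 0.1044, 0.0779]
tcp_rot: [-143.5, 89.5, 79.2]
wrist_force: [3.3, -1.5, 7.5]
opening: -0.0002
[0.55262836 0.10441495 0.07791202] [ 3.26938884 -1.48409158  7.45963035] [[ 0.002  0.678 -0.735]
 [ 0.009 -0.735 -0.678]
 [-1.    -0.006 -0.008]]
0.09484917923792245 0.6080780704707142
```

View pics/t3.png

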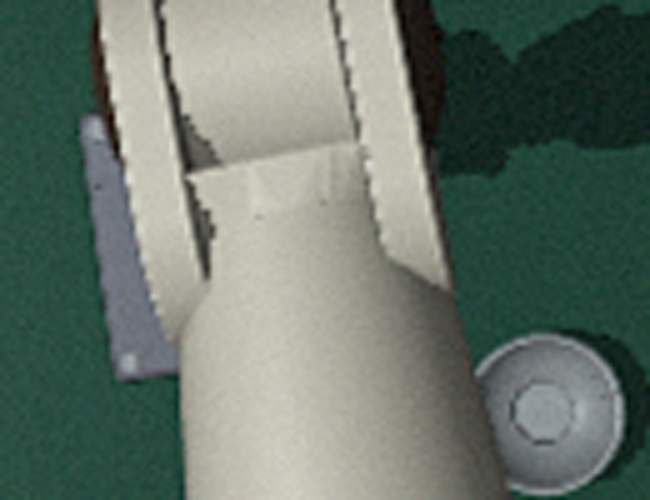

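The arm blocks the top view, so I'll use the wrist camera.

Run:
```python
from h import *
c=camera("wrist");cv2.imwrite("pics/w2.png",c["color"][:,:,::-1])
```

```text
(no output)
```

View pics/w2.png

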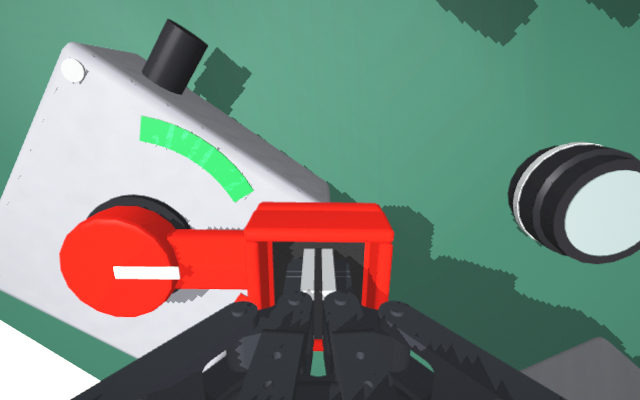

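The handle followed to about 0.6 rad and the tip is centred in the cup. I'll lift the tip to about 0.095, so the handle rides under the gate, and push the wall round.

```bash
python3 -m jog '-8 0 0 0; -17 0 0 0; -17 -0.5 -9 -5; -17 -2 -18 -11; -17 -4.2 -28 -17; -17 -7.5 -37 -23; -17 -13.5 -49 -31; -17 -13.5 -49 -31'
cat > s.py <<'E'
from h import *
o=status.get_obs();p=np.array([.4885,.1743]);d=o["ee_pos"][:2]-p
R=Ro.from_euler('xyz',o["tcp_rot"],degrees=True).as_matrix()
a=np.arctan2(d[1],d[0]);f=o["wrist_force"]
print("t",o["time"],"z",o["ee_pos"][2],"r",np.linalg.norm(d).round(4),"a",(a+np.radians(82.3)).round(3),"yawtool",(np.arctan2(R[1,1],R[0,1])+np.radians(82.3)).round(3),
 "Ft",(-f[0]*np.sin(a)+f[1]*np.cos(a)).round(1),"Fr",(f[0]*np.cos(a)+f[1]*np.sin(a)).round(1),"Fz",f[2].round(1))
for s in (.05,.1,.2):
    t=np.radians(-82.3)+(a+np.radians(82.3))+s; print(s,tool([*(p+.095*np.array([np.cos(t),np.sin(t)])),.095]))
E
python3 s.py
```

```text
time: 6.4
ee_pos: [0.578, 0.1477, 0.0939]
tcp_rot: [-149.5, 89.5, 104.2]
wrist_force: [0.0, -0.1, -0.7]
opening: -0.0002
t 6.4 z 0.09393667374422526 r 0.0934 a 1.148 yawtool 1.151 Ft -0.1 Fr 0.1 Fz -0.7
0.05 [-1.   1.5 -4.8]
0.1 [-1.   1.2 -9.5]
0.2 [ -0.9  -0.2 -18.9]
```

Run:
```python
from h import *
c=camera("wrist");cv2.imwrite("pics/w3.png",c["color"][:,:,::-1])
```

```text
(no output)
```

View pics/w3.png

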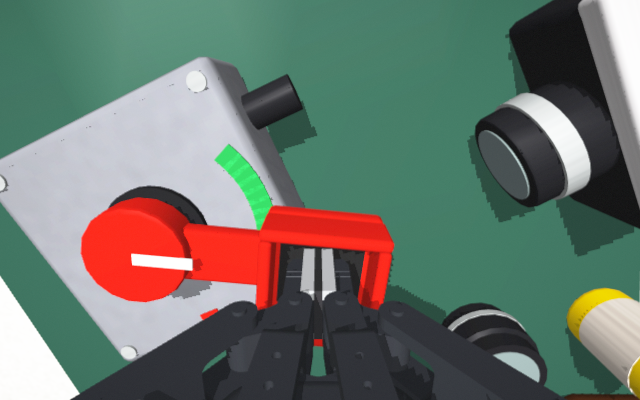

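```bash
python3 -m jog '0 0 -1.2 0; 0 0 -2.4 -1; 0 0 -3.6 -2; 0 0.5 -4.8 -2.5; 0 0.7 -6 -3; 0 1 -7.2 -4; 0 1 -8.4 -5; 0 1 -9.5 -5.5'; python3 s.py
```

```text
time: 7.45
ee_pos: [0.5815, 0.1559, 0.0942]
tcp_rot: [-155.2, 89.5, 104.0]
wrist_force: [-4.5, -3.3, 0.3]
opening: 0.0002
t 7.45 z 0.09419186424627965 r 0.0948 a 1.241 yawtool 1.248 Ft -4.1 Fr -3.8 Fz 0.3
0.05 [-0.8  0.1 -4.8]
0.1 [-0.7 -0.2 -9.5]
0.2 [ -0.6  -1.6 -18.9]
```

```bash
python3 -m jog '0 0 -1 0; 0 0 -2 -1; 0 0 -3 -2; 0 0 -4 -2.5; 0 0 -5 -3; 0 0 -6 -3.5; 0 0 -6 -3.5; 0 0 -6 -3.5'; python3 s.py
```

```text
time: 8.45
ee_pos: [0.5831, 0.162, 0.0943]
tcp_rot: [-165.2, 89.5, 97.5]
wrist_force: [-2.4, -2.3, -0.3]
opening: 0.0003
t 8.45 z 0.09431522406715431 r 0.0954 a 1.307 yawtool 1.308 Ft -2.6 Fr -2.1 Fz -0.3
0.05 [-0.6 -0.5 -4.8]
0.1 [-0.6 -0.8 -9.5]
0.2 [ -0.5  -2.2 -18.9]
```

```bash
python3 -m jog '0 0 -1 0; 0 0 -2 -1; 0 0 -3 -2; 0 0 -4 -2.5; 0 0 -5 -3; 0 0 -5 -3; 0 0 -5 -3; 0 0 -5 -3'; python3 s.py
```

```text
time: 9.45
ee_pos: [0.5837, 0.167, 0.0945]
tcp_rot: [-169.1, 89.5, 96.5]
wrist_force: [-1.7, -1.7, -0.7]
opening: -0.0
t 9.45 z 0.09449015866507271 r 0.0955 a 1.359 yawtool 1.36 Ft -1.8 Fr -1.6 Fz -0.7
0.05 [-0.5 -0.6 -4.8]
0.1 [-0.4 -1.  -9.5]
0.2 [ -0.3  -2.4 -18.9]
```

```bash
python3 -m jog '0 0 -1 0; 0 0 -2 -1; 0 0 -3 -2; 0 -0.5 -4 -2.5; 0 -0.6 -5 -3; 0 -0.6 -6 -3.5; 0 -0.6 -6 -3.5; 0 -0.6 -6 -3.5'; python3 s.py|head -1
```

```text
time: 10.45
ee_pos: [0.5835, 0.1731, 0.0946]
tcp_rot: [-172.8, 89.4, 96.4]
wrist_force: [0.6, -1.1, -0.1]
opening: -0.0
t 10.45 z 0.09462540463269692 r 0.0951 a 1.424 yawtool 1.422 Ft -1.1 Fr 0.6 Fz -0.1
```

```bash
python3 -m jog '0 0 -1 0; 0 0 -2 -1; 0 0 -3 -2; 0 -0.5 -4 -2.5; 0 -0.6 -5 -3; 0 -0.6 -6 -3.5; 0 -0.6 -6 -3.5; 0 -0.6 -6 -3.5'; python3 s.py|head -1
```

```text
time: 11.45
ee_pos: [0.5829, 0.1789, 0.0945]
tcp_rot: [-173.2, 89.5, 99.4]
wrist_force: [-0.6, 0.2, 0.2]
opening: 0.0002
t 11.45 z 0.09449758506448178 r 0.0945 a 1.485 yawtool 1.483 Ft 0.3 Fr -0.6 Fz 0.2
```

```bash
python3 -m jog '0 0 -1 0; 0 0 -2 -1; 0 0 -3 -2; 0 0 -4 -2.5; 0 0 -5 -3; 0 0 -5 -3; 0 0 -5 -3; 0 0 -5 -3'; python3 s.py|head -1
```

```text
time: 12.45
ee_pos: [0.5827, 0.1839, 0.0946]
tcp_rot: [-176.6, 89.5, 99.1]
wrist_force: [-0.3, -0.2, 0.1]
opening: -0.0002
t 12.45 z 0.09457312711186966 r 0.0946 a 1.538 yawtool 1.535 Ft -0.1 Fr -0.3 Fz 0.1
```

Run:
```python
from h import *
c=camera("wrist");cv2.imwrite("pics/w4.png",c["color"][:,:,::-1])
```

```text
(no output)
```

View pics/w4.png

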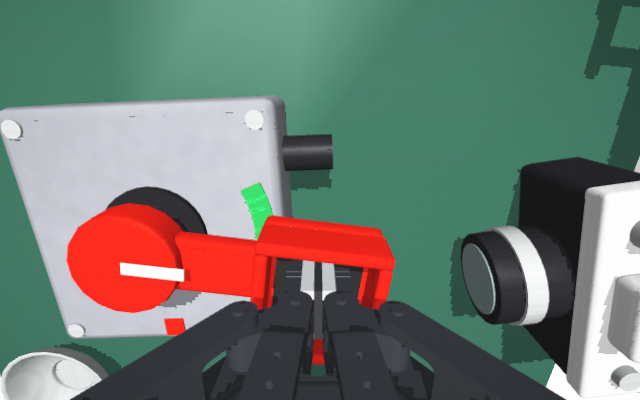

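```bash
python3 -m jog '0 0 -1 0; 0 0 -1.5 0; 0 0 -2 -1; 0 0 -2.5 -1; 0 0 -3 -1.5; 0 0 -3.5 -2; 0 0 -4 -2; 0 0 -4 -2'; python3 s.py|head -1
```

```text
time: 13.5
ee_pos: [0.5822, 0.1878, 0.0946]
tcp_rot: [-177.7, 89.5, 99.9]
wrist_force: [-1.4, -0.7, -0.7]
opening: -0.0002
t 13.5 z 0.09456364519426436 r 0.0947 a 1.58 yawtool 1.57 Ft -0.5 Fr -1.5 Fz -0.7
```

```bash
python3 -m jog '0 0 -1 0; 0 0 -1.5 0; 0 0 -2 -1; 0 0 -2.5 -1; 0 0 -3 -1.5; 0 0 -3.5 -2; 0 0 -4 -2; 0 0 -4 -2'; python3 s.py|head -1
```

```text
time: 14.5
ee_pos: [0.5818, 0.1915, 0.0946]
tcp_rot: [180.0, 89.5, 99.6]
wrist_force: [-0.6, -4.7, -0.5]
opening: 0.0001
t 14.5 z 0.09458610911699812 r 0.0948 a 1.618 yawtool 1.604 Ft -4.5 Fr -1.4 Fz -0.5
```

```bash
python3 -m jog '0 0 -1 0; 0 0 -1.5 0; 0 0 -2 -1; 0 0 -2.5 -1; 0 0 -3 -1.5; 0 0 -3 -2; 0 0 -3 -2; 0 0 -3 -2'; python3 s.py|head -1
```

```text
time: 15.5
ee_pos: [0.5818, 0.1927, 0.0946]
tcp_rot: [174.3, 89.7, 95.9]
wrist_force: [2.1, -12.9, -0.7]
opening: -0.0002
t 15.5 z 0.09463321462326459 r 0.0951 a 1.631 yawtool 1.638 Ft -13.1 Fr -0.5 Fz -0.7
```

It has stopped hard: 13 N, and only 1.2 mm of the 3 mm commanded. That fits the ON notch, with the handle at about 1.5 rad. I'll back off to the middle of the cup and lift out.

```bash
python3 -m jog '0 0 3 0; 0 0 7 0; 0 0 11 0; 0 0 12 0; -15 0 12 0; -40 0 12 0; -80 0 12 0; -120 0 12 0'; python3 s.py|head -1
```

```text
time: 16.5
ee_pos: [0.5837, 0.1821, 0.217]
tcp_rot: [171.5, 89.5, 93.2]
wrist_force: [1.4, 0.8, 0.5]
opening: 0.0
t 16.5 z 0.21695891988785457 r 0.0955 a 1.518 yawtool 1.64 Ft 0.6 Fr 1.5 Fz 0.5
```

```bash
python3 -m jog '-40 0 30 0; -60 0 90 0; -60 -20 150 0; -60 -40 210 0; -60 -60 270 0; -60 -60 300 0; -60 -60 300 0; -60 -60 300 0'
python3 - <<'E'
from h import *
print(status.get_obs()["ee_pos"])
c=camera("top");a=cv2.resize(c["color"][130:300,215:445,::-1],None,fx=3,fy=3,interpolation=cv2.INTER_CUBIC)
cv2.imwrite("pics/t5.png",a)
E
```

```text
time: 17.5
ee_pos: [0.5857, -0.124, 0.2725]
tcp_rot: [173.2, 89.5, 94.8]
wrist_force: [0.1, 0.4, 0.1]
opening: -0.0
[ 0.58574826 -0.12402266  0.2725158 ]
```

View pics/t5.png

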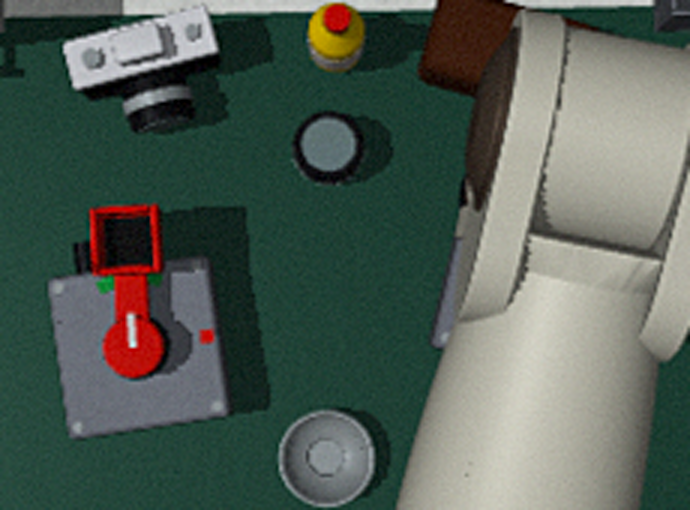

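Run:
```python
from h import *
c=camera("top")
P=lambda u,v,z:pix2w(c,215+(u+.5)/3-.5,130+(v+.5)/3-.5,z)
p=np.array([.4885,.1743])
for dz in (0,-.009):
    cup=np.mean([P(u,v,.114+dz) for u,v in[(90,208),(158,205),(162,272),(95,276)]],0)
    d=cup[:2]-p;a=np.arctan2(d[1],d[0]);print(dz,np.linalg.norm(d),a+np.radians(82.3))
s=camera("scene");x0,y0,k=290,130,8
im=cv2.resize(s["color"][y0:y0+70,x0:x0+90,::-1],None,fx=k,fy=k,interpolation=cv2.INTER_CUBIC)
e=np.array([np.cos(a),np.sin(a)]);n=np.array([-e[1],e[0]])
for z,col in((.114,(0,255,0)),(.105,(255,255,0))):
    q=[[*(p+e*(.095+i*.03)+n*j*.03),z] for i,j in((-1,-1),(1,-1),(1,1),(-1,1))]
    px=((w2pix(s,q)-[x0,y0]+.5)*k).astype(np.int32);cv2.polylines(im,[px],True,col,1)
cv2.imwrite("pics/s5.png",im)
```

```text
0 0.09455288909652022 1.46960820470746
-0.009 0.09521376936949623 1.4823356081653638
```

View pics/s5.png

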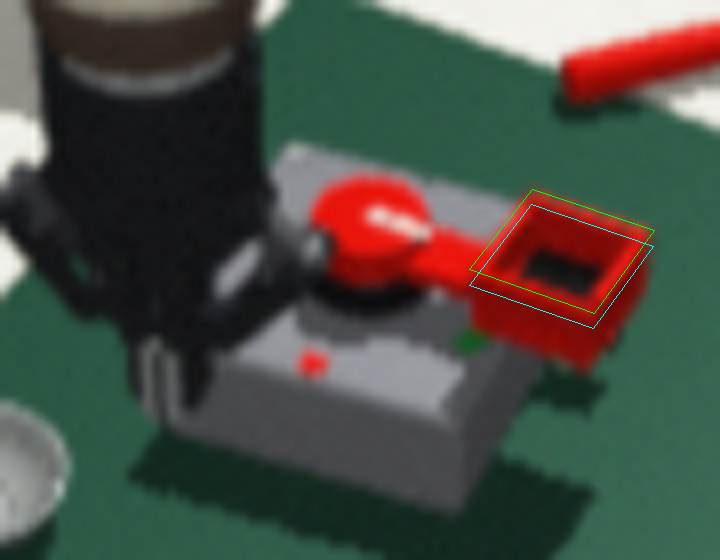

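The green outline, predicted for the handle fully up (rim at z = 0.114), follows the cup rim. The outline for 9 mm down does not. Together with the hard stop, this says it is latched.

```bash
python3 -c "
from workcell import bot,status
print(status.get_obs()['time'],status.get_obs()['wrist_force']);print(bot.job_done())"
```

```text
17.65 [-0.09782394 -0.36003157  1.31060469]
the job is handed in; nothing more can be done
None
```

The red isolator looks to be latched in its ON notch, and I handed the job in at 17.65 s; no verdict comes back. I pressed the handle about 12 mm, turned it pressed to about 0.6 rad, then let it up and pushed the cup wall round in 3–10 mm steps until it stopped hard. I then backed off and lifted clear.

**Last checks:**
- **Latching:** the stop took about 13 N. With the hand clear, the handle stood at about 1.47 rad in the top view. In the scene view, the outline drawn for fully up matched the cup rim and the one for 9 mm down did not.
- **Limits:** the highest force I read was about 13 N, but readings come only at the end of each call, so shorter peaks would not show.
- **Rest of the bench:** the arm stayed well clear of the black isolator. The dish, lens, bottle and camera looked unmoved. The arm blocked the final top view of the black handle, spray can and most of the case, so those were not re-checked. None of the bystander positions was re-measured.

No check failed. One force reading was ambiguous: the drag fell to about 0 N from about 10 s to 13 s, before the stop, and I took that as play in the notch.

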